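# Focus the upward-looking camera and present the ball tray to it

### The arm

A 7-joint arm with a two-finger parallel gripper is mounted at the origin on a cart in front of the work surface, level with it; the furniture and walls round the work are solid. World frame = base frame: x ahead of the robot, y to its left, z up, the work surface at z = 0. Lengths are in m, angles in rad, forces in N, time in s.
With the tool pointing down it reaches from about 0.4 to 0.85 m from the base axis. Payload 4.5 kg.
Tool frame: the origin (TCP) lies at the very end of the fingers, on their centre line; the grasp point (between the pads) lies 19 mm behind it; x points along the fingers, y is the direction in which the jaws open and shut, and the axes are right-handed (so a half turn about x gives the same grasp; the last joint's range is limited). The gripper opens to 88 mm and grips with 3 to 60 N. Pads are 18 mm wide; open, the fingers measure 123 mm over their backs; the gripper's body (75 mm by 187 mm) begins 45 mm behind the grasp point.
Start: joints at [1.214, 0.689, -0.195, 1.565, 0.157, 0.902, -0.215], TCP at [0.238, -0.578, 0.212] pointing down, gripper open.
Joint ranges: [-3.01, 3.01], [-0.46, 2.08], [-1.47, 1.51], [0.13, 2.56], [-1, 4.14], [0.04, 2.09], [-2.66, 2.66]. Speed limits (rad/s): [2.57, 2.57, 3.14, 3.14, 3.14, 3.14, 3.14].

### API

Orientations are given as a rotation vector (axis times angle).
In Python, from workcell import state, read_camera, job_done, search_frame, mark_of gives the robot as it stands. The module is installed in compiled form; this text tells all that it offers.
- The arm moves only by the tool drive_tool, never from a script. Its argument "increments" is a list of rows, each a list of 7 numbers: the shift along the tool's x, y, z in m, then the turn, a rotation vector about the tool's x, y, z in degrees, then the opening, from 0 (shut) to 1 (fully open). A call has 1 to 12 rows; each row is the pose to reach, as a shift and turn from the pose commanded when the call began, along the tool's axes at that moment; what a row does not reach only later rows make up. A row lasts 1/8 s, in which the tool goes at most 62.5 mm and 10.7 degrees, less where a joint would pass 70% of its speed; a pose out of reach is approached as far as the arm can. A call with a gripper value outside its range is refused whole. The fingers move at their own pace and stop on an object; "force" is the grip in N (left out, the last holds). Time passes only in rows, so rows that repeat a pose let the fingers close. It gives the time, the measured TCP pose, the force and the opening at its end, in the units of the state.
- state(): the state, without advancing time (a new reading comes with each control period).
- read_camera(name): name is "scene" or "top" or "wrist"; returns a dict with "image" (480x640x3 uint8, red, green, blue), "range_z" (480x640 float32, m along the optical axis (not along the pixel's ray), 0 where there is no reading), "mtx" (3x3 intrinsics, pixels), "k1" (the pictures are not rectified: a ray, as slopes to the right and down, at radius r is drawn at 1 + k1 r^2 times it, then the intrinsics apply), "pose" (4x4, takes a point from camera to world coordinates). Camera axes: x right, y up, looking along -z (the intrinsics and any distortion apply to the point x, -y, -z); pixel columns grow to the right and rows downward; lengths in m; the calibration is good to about 2 mm. A picture is of the moment at which its call begins.
- job_done(): hands the job in, once; it reports no verdict.
Trained networks look in a picture, given as the dict that the camera call returned (one of the last four; its "shot" number tells which), for a name from the list of things; names that differ only in an ending like _2 or _b are one class to them, and where a whole thing is asked for, a point or a joint stands for the part that bears it (a point fixed in the world has none). Each returns a list of dicts, best first, with "confidence" (0 to 1); they miss things now and then, are a little off and sometimes report something else, mostly with a low value. They report only what shows in the picture. A call takes as long as a camera call.
- search_frame(picture, target): "location" ([x, y, z] in m, in world coordinates, good to about 4 mm: the middle of the surface that is visible of it).
- mark_of(picture, target): "location" ([x, y, z] in m, in world coordinates, good to about 4 mm: a listed point, or the origin of a listed thing).
The state is a dict: "clock": time; "qpos": joint angles; "dq": joint speeds; "joint_torque": joint torques, N m; "position": TCP position; "ee_rot": TCP orientation; "force": force on the tool from outside, world axes, zero at the start; "moment": the same for the moment, N m; "grip_width": finger opening in m.
Only numpy, scipy, OpenCV 4.12 (cv2) and the standard library are available. Lean on these libraries where they do the work, as an engineer would, in place of code of your own. Each camera call takes 0.05 s, during which the arm holds its last target. There are 200 camera calls.

### The job

First turn the focus ring of the upward-looking inspection camera until its white line points at the red index mark on the housing. Then pick up the small tray by its blue fin, carry it level so that the steel ball stays in its pocket, and hold it level and still with the ball's sight hole centred over the lens, the tray's underside about 40 mm above the top of the focus ring. The job finishes while you are still holding the tray there: do not put it down or let it go, and leave the focus ring and the other things on the bench as they are.

Things in the scene. Friction and masses are not known exactly. Their poses are not given: they have to be found in the camera images.
- camera: upward-looking inspection camera, fixed to the bench: white housing 100x90 mm, its top at 40 mm, on a dark foot plate 108x98x6 mm; a short black connector sticks out 9 mm from its +x side, 20 mm high and 20 mm to +y. Origin: centre of its underside, z up; the red index mark lies on its -x side. A black focus ring stands in the middle of its top
- focus_ring (a joint): angle of the focus ring, rad: 0 with the ring's white line at the red index mark, growing counter-clockwise seen from above; starts between +0.5 and +1.3, stops at +-1.6. It turns with about 0.04 N m and stays where it is left. Grip it across its diameter at any yaw
- camera_lens (a point): point on the camera's vertical axis at the height of the top of the focus ring (72 mm above the bench). The ring is an upright black cylinder, 48 mm in diameter, from 42 to 72 mm above the bench, turning about this axis; its white line runs down its side and over its top edge. The lens lies in it, just under this point
- camera_index (a point): middle of the red index mark, a stripe 19x5 mm on the housing's top (40 mm above the bench), 37.5 mm from the ring's axis
- tray: loose aluminium tray, 0.12 to 0.2 kg, 120 (x) x 70 (y) mm, plate 6 mm thick, lip to 12 mm; origin: centre of its underside, z up. An upright blue fin, 10 mm thick (along x), 36 mm wide (y), top 70 mm above the underside, stands at x = -36 mm on a foot 22x44 mm up to 12 mm. At x = +32 mm a 12 mm hole goes through the plate: the ball's pocket and sight hole
- tray_grip (a point): grip point on the fin, on its mid plane, 55 mm above the tray's underside; close the fingers along the tray's x. It lies 68 mm to the tray's -x of the sight hole
- tray_eye (a point): centre of the sight hole at the tray's underside (tray x = +32 mm, y = 0, z = 0)
- tray_seat (a point): where the centre of the ball is while it sits in its pocket: 14 mm above tray_eye
- ball_center (a point): centre of the loose steel ball, 20 mm in diameter, 33 g, that sits in the tray's hole, sunk 2 mm below the plate's top; it rolls out if the tray is tipped by about 35 degrees or jerked
- jar: bystander: white jar with black lid, 38 mm in diameter, 40 mm tall, loose; origin under its centre
- loupe: bystander: black loupe, 38 mm in diameter, 28 mm tall, loose; origin under its centre
- spool: bystander: blue spool of solder, 53 mm in diameter, 40 mm tall, loose; origin under its centre
- stamp: bystander: hand stamp with red knob, 24x34x56 mm, loose; origin under its centre

How it is judged:
By the outcome, as a careful person would: the job done as asked, in the order asked, and still so for the second after the job is handed in, while the arm keeps its last pose, push and grip.
It also fails if it takes over 64 s, if anything falls off the work surface, if the arm or the gripper's body presses on something with over 40 N, if the wrist force passes 120 N, or if a joint passes its speed limit or range.

## Working session

There is one attempt and no reset: what is moved stays moved. The work goes in short steps, Python scripts to look and compute and a tool call to move; the robot and the scene stay as the last step left them, time stands still between calls to the robot, and variables do not carry over. Pictures are saved under pics/ and viewed, about 8 in all and at most 12, crops included, and the job is handed in when it is done.

Besides the shell and the picture viewer there is one more tool, called after "Request:" as name([rows], argument=value, ...), one row to a line, values as JSON. drive_tool: Moves the arm, as the interface text tells. Its arguments: {"type":"object","properties":{"increments":{"type":"array","items":{"type":"array","items":{"type":"number"}}},"force":{"type":"number"}},"required":["increments"]}

```bash
mkdir -p pics; ls; cat > h.py <<'E'
import numpy as np, cv2
from scipy.spatial.transform import Rotation as R
from workcell import *
def save(p,n,crop=None,scale=1):
    im=p["image"][...,::-1]
    if crop: a,b,c,d=crop; im=im[b:d,a:c]
    cv2.imwrite(f"pics/{n}.png",cv2.resize(im,None,fx=scale,fy=scale,interpolation=cv2.INTER_CUBIC))
def cloud(p):
    K=p["mtx"];z=p["range_z"];h,w=z.shape
    u,v=np.meshgrid(np.arange(w),np.arange(h))
    d=np.array([p["k1"],0,0,0,0],float)
    xy=cv2.undistortPoints(np.stack([u,v],-1).reshape(-1,1,2).astype(np.float64),K,d).reshape(h,w,2)
    c=np.stack([xy[...,0]*z,-xy[...,1]*z,-z],-1)
    return c@p["pose"][:3,:3].T+p["pose"][:3,3]
def proj(p,X):
    T=np.linalg.inv(p["pose"]);c=T[:3,:3]@np.array(X)+T[:3,3];a=c[:2]*[1,-1]/-c[2]
    a=a*(1+p["k1"]*(a@a));return (p["mtx"]@[*a,1])[:2].round(0)
E
cat > a.py <<'E'
from h import *
s=state();print({k:np.round(v,3) for k,v in s.items()}); print(R.from_rotvec(s["ee_rot"]).as_matrix().round(3))
for c in ["scene","top"]:
    p=read_camera(c);save(p,c+"0")
    print(c,p["k1"],p["pose"].round(2).tolist())
    for t in ["camera","camera_lens","camera_index","tray","tray_grip","tray_eye","ball_center","jar","loupe","spool","stamp"]:
        for r in mark_of(p,t)[:2]: print(t,np.round(r["location"],3),round(r["confidence"],2),proj(p,r["location"]))
E
python3 a.py
```

```text
pics
{'clock': np.float64(0.0), 'qpos': array([ 1.214,  0.69 , -0.195,  1.566,  0.157,  0.902, -0.215]), 'dq': array([-0.002, -0.001, -0.   ,  0.   ,  0.   , -0.001, -0.   ]), 'joint_torque': array([ 1.0000e-03, -5.2756e+01, -1.2670e+00, -1.5343e+01, -5.3000e-02,
        6.0000e-03,  0.0000e+00]), 'position': array([ 0.238, -0.577,  0.211]), 'ee_rot': array([ 2.007,  0.399, -2.008]), 'force': array([-0.522,  0.851,  0.202]), 'moment': array([0.021, 0.056, 0.014]), 'grip_width': np.float64(0.088)}
[[-0.001  0.381 -0.925]
 [ 0.002 -0.925 -0.381]
 [-1.    -0.002  0.   ]]
scene -0.014815770881993238 [[-0.84, 0.33, -0.43, 0.01], [-0.54, -0.53, 0.65, 0.76], [-0.01, 0.78, 0.62, 0.87], [0.0, 0.0, 0.0, 1.0]]
camera [ 0.511  0.042 -0.002] 0.68 [311. 303.]
camera [ 0.471 -0.224 -0.   ] 0.66 [382. 245.]
camera_lens [ 0.466 -0.222  0.068] 0.59 [386. 225.]
camera_index [ 0.426 -0.226  0.041] 0.73 [400. 238.]
tray [0.477 0.036 0.002] 0.83 [326. 305.]
tray [ 0.429 -0.224  0.042] 0.5 [399. 238.]
tray_grip [0.445 0.026 0.052] 0.57 [340. 292.]
tray_grip [ 0.466 -0.223  0.071] 0.29 [386. 224.]
tray_eye 
[... 348 characters left out ...]
0.01, 0.08, 1.0, 1.73], [0.0, 0.0, 0.0, 1.0]]
camera [ 0.466 -0.22   0.003] 0.58 [353. 262.]
camera_index [ 0.426 -0.23   0.043] 0.96 [358. 276.]
camera_index [0.505 0.039 0.016] 0.56 [261. 245.]
tray [0.479 0.033 0.003] 0.65 [263. 255.]
tray_grip [0.439 0.026 0.052] 0.82 [264. 269.]
tray_grip [ 0.694  0.124 -0.003] 0.48 [234. 179.]
tray_eye [0.51  0.038 0.001] 0.89 [262. 244.]
ball_center [0.694 0.128 0.002] 0.69 [232. 179.]
ball_center [0.51  0.043 0.018] 0.56 [259. 244.]
jar [ 0.694  0.127 -0.002] 0.63 [233. 179.]
loupe [ 0.413  0.309 -0.   ] 0.67 [164. 276.]
spool [ 0.403 -0.382 -0.002] 0.74 [411. 286.]
stamp [0.507 0.041 0.015] 0.31 [260. 245.]
stamp [0.693 0.13  0.001] 0.27 [231. 179.]
```

View pics/scene0.png

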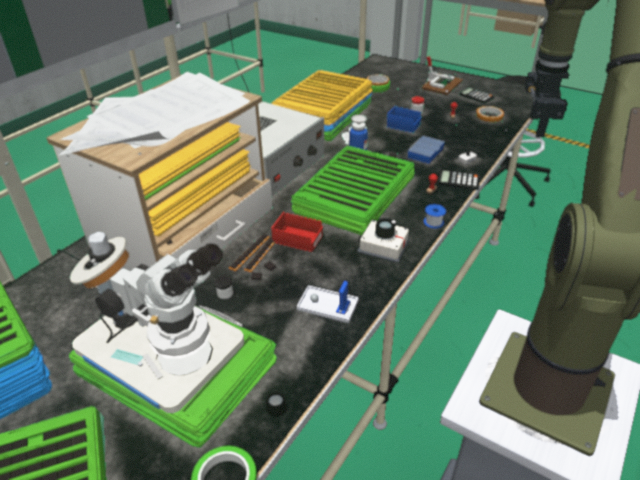

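View pics/top0.png

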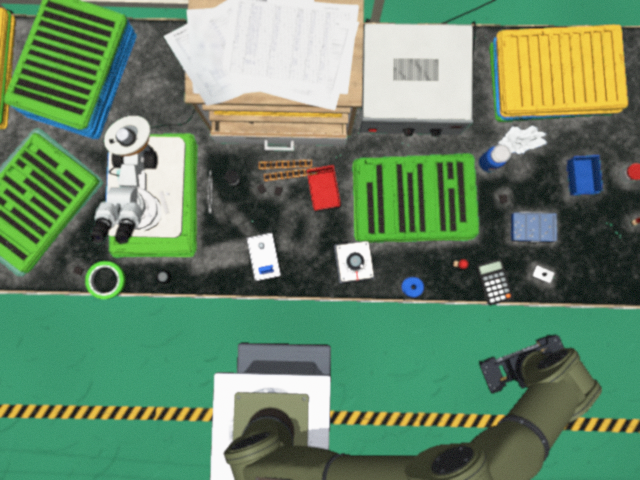

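The pictures show the camera at top(353,262), the tray with its fin on the robot's side at (265,257), a green crate just beyond the camera at (415,197), and the spool at (412,287). I'm moving over the camera at safe height.

Request:
drive_tool([
  [-0.03,-0.03,-0.04,0,0,0,1],
  [-0.05,-0.06,-0.085,0,0,0,1],
  [-0.05,-0.09,-0.13,0,0,0,1],
  [-0.05,-0.12,-0.175,0,0,0,1],
  [-0.05,-0.15,-0.215,0,0,0,1],
  [-0.05,-0.18,-0.26,0,0,0,1],
  [-0.05,-0.21,-0.3,0,0,0,1],
  [-0.05,-0.235,-0.335,0,0,0,1],
  [-0.05,-0.242,-0.347,0,0,0,1],
  [-0.05,-0.242,-0.347,0,0,0,1],
  [-0.05,-0.242,-0.347,0,0,0,1],
])

```text
clock: 2.58
position: [0.4655, -0.2241, 0.262]
ee_rot: [2.007, 0.393, -2.01]
force: [-0.4, 0.3, -0.2]
grip_width: 0.0882
```

```bash
cat > b.py <<'E'
from h import *
s=state();print({k:np.round(s[k],3) for k in ["clock","qpos","position"]}); print(R.from_rotvec(s["ee_rot"]).as_matrix().round(3))
p=read_camera("wrist");save(p,"w1");np.savez("w1.npz",**{k:v for k,v in p.items()})
print(p["pose"].round(3).tolist())
for t in ["camera","camera_lens","camera_index"]:
    for r in mark_of(p,t)[:2]: print(t,np.round(r["location"],3),round(r["confidence"],2),proj(p,r["location"]))
p=read_camera("top");c=cloud(p);print("crate z",np.nanmax(c[160:240,360:475,2]),c[235:242:2,360:400:10].round(3).tolist())
E
python3 b.py
```

```text
{'clock': np.float64(2.575), 'qpos': array([ 0.49 ,  0.484, -0.204,  1.824,  0.128,  0.847, -0.959]), 'position': array([ 0.466, -0.224,  0.262])}
[[-0.001  0.378 -0.926]
 [-0.001 -0.926 -0.378]
 [-1.     0.001  0.001]]
[[0.378, 0.881, 0.286, 0.539], [-0.926, 0.359, 0.117, -0.194], [0.0, -0.309, 0.951, 0.434], [0.0, 0.0, 0.0, 1.0]]
camera [ 0.469 -0.217 -0.002] 0.56 [317. 172.]
camera_lens [ 0.467 -0.221  0.074] 0.93 [319. 191.]
camera_lens [ 0.43  -0.227  0.042] 0.21 [311. 220.]
camera_index [ 0.429 -0.226  0.044] 0.66 [310. 222.]
camera_index [ 0.471 -0.218 -0.002] 0.36 [319. 171.]
crate z 1.7271701574582456 [[[0.488, -0.189, 0.66], [0.49, -0.207, 0.65], [0.49, -0.225, 0.647], [0.491, -0.244, 0.641]], [[0.485, -0.189, 0.66], [0.486, -0.207, 0.652], [0.487, -0.225, 0.649], [0.487, -0.243, 0.647]], [[0.481, -0.189, 0.663], [0.482, -0.207, 0.653], [0.483, -0.225, 0.655], [0.483, -0.242, 0.652]], [[0.477, -0.189, 0.669], [0.479, -0.207, 0.656], [0.479, -0.225, 0.655], [0.48, -0.243, 0.65]]]
```

View pics/w1.png

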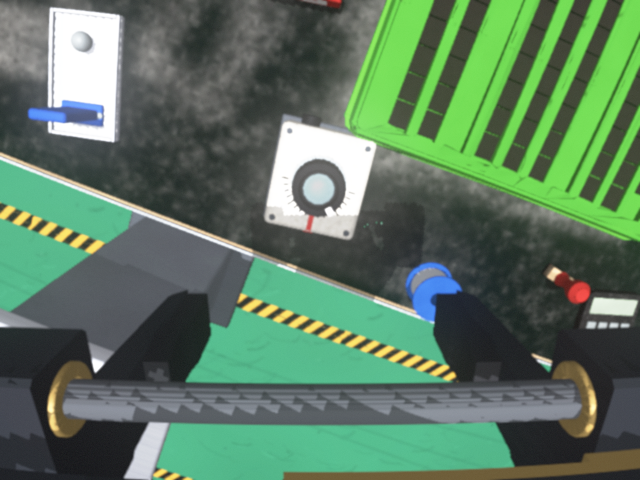

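The wrist view shows the ring at (318,188), the red mark at (310,224) and the white line at about (333,211). Next I'll measure the angles.

```bash
cat > meas.py <<'E'
from h import *
def ring(p):
    c=cloud(p);im=p["image"].astype(int);hsv=cv2.cvtColor(p["image"],cv2.COLOR_RGB2HSV)
    near=np.hypot(c[...,0]-.467,c[...,1]+.221)<.03
    m=near&(c[...,2]>.062)&(c[...,2]<.085)
    (cx,cy),r=cv2.minEnclosingCircle(c[m][:,:2].astype(np.float32))
    red=(hsv[...,1]>150)&((hsv[...,0]<8)|(hsv[...,0]>172))&(hsv[...,2]>80)&(np.hypot(c[...,0]-.43,c[...,1]+.226)<.025)
    ri=c[red].mean(0)
    d=np.hypot(c[...,0]-cx,c[...,1]-cy)
    wl=m&(d>.015)&(im.min(-1)>120); w=c[wl]
    wc=w.mean(0) if len(w) else np.full(3,np.nan)
    a=lambda q:np.degrees(np.arctan2(q[1]-cy,q[0]-cx))
    hz=(hsv[...,1]<60)&(im.min(-1)>130)&(abs(c[...,2]-.04)<.008)&(np.hypot(c[...,0]-.467,c[...,1]+.221)<.08)
    rect=cv2.minAreaRect(c[hz][:,:2].astype(np.float32)*1000)
    print("ring",np.round([cx,cy,r],4),"topz",np.median(c[m][:,2]).round(4),"red",ri.round(4),red.sum(),"ang",a(ri).round(1))
    print("white",wc.round(4),wl.sum(),"ang",a(wc).round(1),"rel",((a(wc)-a(ri)+180)%360-180).round(1)); print("housing",rect)
    return cx,cy
if __name__=="__main__":
    p=dict(np.load("w1.npz",allow_pickle=True));ring(p);c=cloud(p)
    for uv in [(365,135),(500,200),(600,230),(400,50),(85,60)]: print(uv,c[uv[1],uv[0]].round(3))
    save(p,"w1c",(240,100,400,260),4)
E
python3 meas.py
```

```text
ring [ 0.4666 -0.2203  0.0252] topz 0.0699 red [ 0.4259 -0.2267  0.0413] 8 ang -171.1
white [ 0.458  -0.2247  0.0711] 198 ang -153.0 rel 18.1
housing ((468.0032653808594, -219.52777099609375), (103.33277893066406, 90.41868591308594), 9.007588386535645)
(365, 135) [ 0.525 -0.241  0.055]
(500, 200) [ 0.517 -0.409  0.001]
(600, 230) [ 0.532 -0.536 -0.001]
(400, 50) [ 0.601 -0.239  0.057]
(85, 60) [0.489 0.037 0.006]
```

View pics/w1c.png

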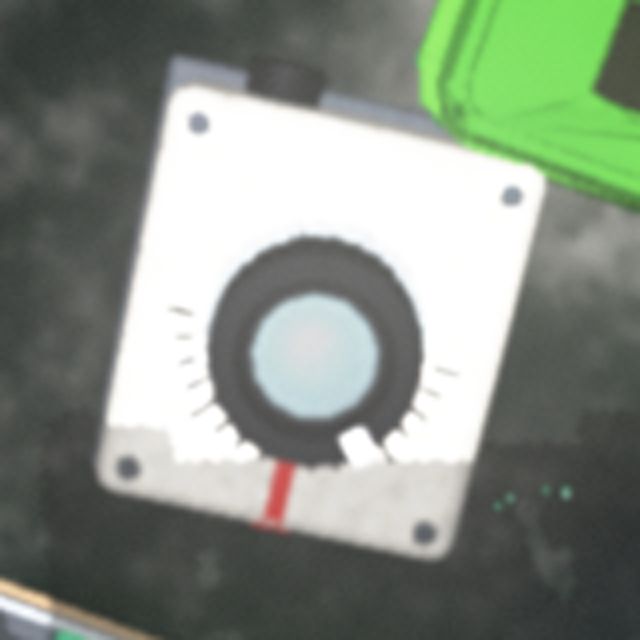

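The line is about +36° from the index, at roughly -135° in the world against -171° for the mark. I'm descending on the ring and gripping it.

Request:
drive_tool([
  [0.04,-0.0028,-0.0028,0,0,0,1],
  [0.09,-0.0028,-0.0028,0,0,0,1],
  [0.13,-0.0028,-0.0028,0,0,0,1],
  [0.165,-0.0028,-0.0028,0,0,0,1],
  [0.19,-0.0028,-0.0028,0,0,0,1],
  [0.205,-0.0028,-0.0028,0,0,0,1],
  [0.214,-0.0028,-0.0028,0,0,0,1],
  [0.214,-0.0028,-0.0028,0,0,0,1],
  [0.214,-0.0028,-0.0028,0,0,0,0.7],
], force=20)

```text
clock: 3.95
position: [0.4688, -0.2186, 0.0489]
ee_rot: [2.008, 0.396, -2.006]
force: [1.0, 0.0, -0.3]
grip_width: 0.0803
```

Request:
drive_tool([
  [0,0,0,0,0,0,0.5],
  [0,0,0,0,0,0,0.4],
  [0,0,0,0,0,0,0.4],
  [0,0,0,0,0,0,0.4],
], force=20)

```text
clock: 4.45
position: [0.4683, -0.2183, 0.0482]
ee_rot: [2.007, 0.397, -2.007]
force: [0.1, 0.4, -0.4]
grip_width: 0.0397
```

The opening is 39.7 mm, less than the 48 mm ring, which is suspicious, so I'm looking.

```bash
python3 - <<'E'
from h import *
s=state();print(s["grip_width"],s["force"],s["position"])
p=read_camera("wrist");a=p["image"][...,::-1]
q=read_camera("scene");b=cv2.resize(q["image"][190:270,340:440,::-1],(600,480),interpolation=cv2.INTER_CUBIC)
cv2.imwrite("pics/w2.png",cv2.resize(np.hstack([a,b]),None,fx=.64,fy=.64,interpolation=cv2.INTER_AREA))
E
```

```text
0.03973942496228745 [ 0.08768155  0.39387869 -0.36884093] [ 0.4683296  -0.21831071  0.04818991]
```

View pics/w2.png

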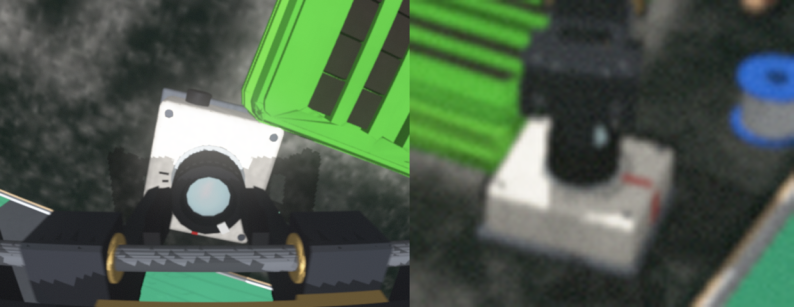

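```bash
python3 - <<'E'
from h import *
s=state();print(s["grip_width"],s["clock"],s["position"])
p=read_camera("wrist")
T=R.from_rotvec(s["ee_rot"]).as_matrix()
for n,o in [("tcp",[0,0,0]),("grasp",[-.019,0,0]),("y+20",[0,.02,0]),("y-20",[0,-.02,0])]: print(n,proj(p,s["position"]+T@o)*.64)
print("ring top",proj(p,[.467,-.2205,.072])*.64)
c=cloud(p)
for uv in [(207,195),(207,160),(207,227),(160,205),(255,205),(165,225),(250,225),(130,180),(300,180)]:
    x=c[int(uv[1]/.64),int(uv[0]/.64)]; print(uv,x.round(3),(T.T@(x-s["position"])).round(3))
print([ (k["location"].round(3) if hasattr(k["location"],"round") else k["location"],k["confidence"]) for k in mark_of(p,"camera_lens")])
save(p,"w3",(200,160,480,400),2.8)
E
```

```text
0.03579613591435926 4.55 [ 0.46830188 -0.21830696  0.04815047]
tcp [206.72 181.76]
grasp [206.72 194.56]
y+20 [234.88 181.76]
y-20 [177.92 181.76]
ring top [209.28 200.96]
(207, 195) [ 0.47  -0.218  0.07 ] [-0.022  0.    -0.002]
(207, 160) [ 0.488 -0.21   0.063] [-0.014  0.    -0.022]
(207, 227) [ 0.449 -0.226  0.071] [-0.023  0.     0.021]
(160, 205) [ 0.466 -0.192  0.095] [-0.047 -0.025 -0.008]
(255, 205) [ 0.485 -0.239  0.095] [-0.046  0.025 -0.008]
(165, 225) [ 0.468 -0.197  0.113] [-0.065 -0.02  -0.008]
(250, 225) [ 0.483 -0.234  0.113] [-0.065  0.02  -0.008]
(130, 180) [ 0.424 -0.163  0.001] [ 0.047 -0.068  0.02 ]
(300, 180) [ 0.482 -0.303  0.   ] [0.048 0.084 0.02 ]
[([0.4658, -0.2192, 0.0748], 0.78)]
```

View pics/w3.png

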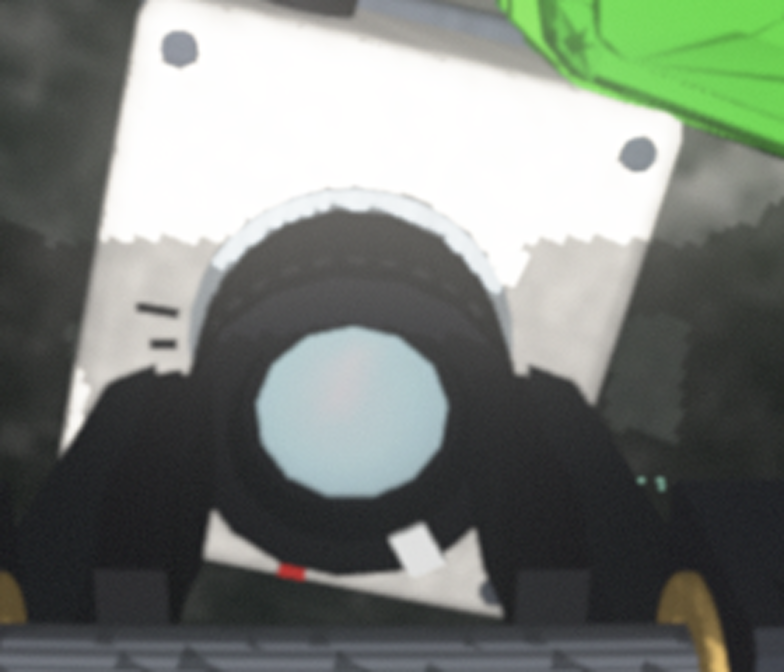

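The image shows the fingers straddling the ring, centred to about 2 mm. The width reading now follows the commanded 0.4, so I'll command full shut at the set force and see where it stalls.

Request:
drive_tool([
  [0,0,0,0,0,0,0.2],
  [0,0,0,0,0,0,0.2],
  [0,0,0,0,0,0,0.2],
], force=20)

```text
clock: 5.03
position: [0.4683, -0.2183, 0.0481]
ee_rot: [2.007, 0.397, -2.007]
force: [-0.3, 0.4, -0.1]
grip_width: 0.0176
```

```bash
python3 - <<'E'
from h import *
s=state();print(s["grip_width"],s["clock"],s["joint_torque"].round(2))
p=read_camera("wrist");T=R.from_rotvec(s["ee_rot"]).as_matrix()
c=(cloud(p)-s["position"])@T
# finger profile: lateral y of surfaces close to z_tool in +-12mm, by height
for x0 in np.arange(-.11,-.0,.01):
    m=(abs(c[...,0]-x0)<.005)&(abs(c[...,2])<.014)&(abs(c[...,1])<.07)
    y=c[...,1][m]; print(x0.round(3),m.sum(), np.histogram(y,np.arange(-.07,.071,.01))[0])
save(p,"w4",(200,160,480,400),2.8)
E
```

```text
0.01759878766666297 5.025 [-0.000e+00 -4.908e+01  6.000e-02 -6.010e+00 -1.000e-02 -6.000e-02
  0.000e+00]
-0.11 302 [  0   0   0   0   2 190   0   0 110   0   0   0   0   0]
-0.1 790 [  0   0   0   0   0 393   0   0 397   0   0   0   0   0]
-0.09 667 [  0   0   0   0   0 339   0   0 328   0   0   0   0   0]
-0.08 625 [  0   0   0   0   6 305   0   0 314   0   0   0   0   0]
-0.07 2509 [   0    0    0    0  122 1027  106  199  997   58    0    0    0    0]
-0.06 1539 [  0   0   0   0 207 559   0  33 571 169   0   0   0   0]
-0.05 1873 [  0   0   0   0 178 616 130 298 489 162   0   0   0   0]
-0.04 1266 [  0   0   0   0 132 399 104 135 397  99   0   0   0   0]
-0.03 820 [  0   0   0   0  42 289  76 106 279  28   0   0   0   0]
-0.02 3786 [   0    0    0    0   43  408 1407 1353  427  148    0    0    0    0]
-0.01 129 [ 0  0  0  0 28 44  0  0  6 51  0  0  0  0]
```

View pics/w4.png

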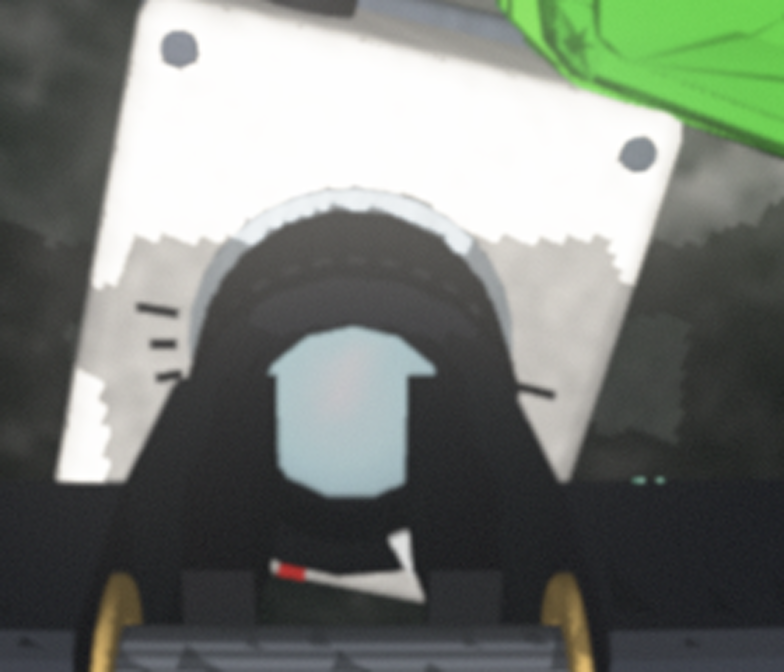

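The fingers have closed over the ring's top and cover the lens, so their ends look higher than the reported TCP implies. I'll check against the first wrist picture, which shows free fingers.

```bash
python3 - <<'E'
from h import *
p=dict(np.load("w1.npz",allow_pickle=True))
T=R.from_rotvec([2.007,.393,-2.01]).as_matrix();P=np.array([.4655,-.2241,.262])
c=(cloud(p)-P)@T; d=p["range_z"]
m=(d>0)&(c[...,0]<.03)&(c[...,0]>-.15)&(abs(c[...,2])<.05)&(abs(c[...,1])<.075)
q=c[m]; print(m.sum())
for x0 in np.arange(-.1,.03,.005):
    k=q[abs(q[:,0]-x0)<.0025]
    if len(k): print(x0.round(3),len(k),"y",abs(k[:,1]).min().round(3),abs(k[:,1]).max().round(3),"z",k[:,2].min().round(3),k[:,2].max().round(3))
print([proj(p,P+T@[0,s*.044,-.009]) for s in (-1,1)],[proj(p,P+T@[-.02,s*.044,-.009]) for s in (-1,1)],(p["pose"][:3,3]-P)@T)
print(state()["force"],R.from_rotvec(state()["ee_rot"]).as_matrix().round(3))
E
```

```text
66605
-0.1 4667 y 0.001 0.07 z -0.034 0.007
-0.095 2625 y 0.05 0.071 z -0.034 0.012
-0.09 1016 y 0.05 0.053 z -0.005 0.013
-0.085 642 y 0.05 0.059 z -0.011 0.013
-0.08 1073 y 0.05 0.062 z -0.011 0.012
-0.075 1067 y 0.043 0.063 z -0.011 0.012
-0.07 2319 y 0.043 0.062 z -0.011 0.001
-0.065 1236 y 0.043 0.061 z -0.011 0.005
-0.06 1239 y 0.044 0.061 z -0.011 0.009
-0.055 1286 y 0.044 0.06 z -0.011 0.01
-0.05 1372 y 0.043 0.059 z -0.011 0.01
-0.045 1186 y 0.043 0.059 z -0.011 0.01
-0.04 941 y 0.043 0.059 z -0.011 0.01
-0.035 837 y 0.043 0.058 z -0.011 0.01
-0.03 711 y 0.043 0.058 z -0.011 0.011
-0.025 121 y 0.043 0.053 z -0.01 0.009
[array([223., 266.]), array([422., 266.])] [array([212., 285.]), array([433., 285.])] [-0.17256455 -0.00024666 -0.07918918]
[-0.00634059 -0.55079311  0.75793519] [[ 0.     0.381 -0.925]
 [-0.    -0.925 -0.381]
 [-1.     0.     0.   ]]
```

The real finger ends lie about 25 mm behind the reported TCP: the fingers are visible only down to x ≈ -0.025. The jaws therefore closed just above the ring without touching it. I'll open, go 26 mm lower and grip.

Request:
drive_tool([
  [-0.008,0.0015,0.002,0,0,0,1],
  [-0.008,0.0015,0.002,0,0,0,1],
  [-0.008,0.0015,0.002,0,0,0,1],
  [-0.008,0.0015,0.002,0,0,0,1],
  [-0.008,0.0015,0.002,0,0,0,1],
  [-0.008,0.0015,0.002,0,0,0,1],
  [-0.008,0.0015,0.002,0,0,0,1],
  [-0.008,0.0015,0.002,0,0,0,1],
])

```text
clock: 6.08
position: [0.467, -0.2204, 0.0561]
ee_rot: [2.007, 0.397, -2.007]
force: [-0.0, 0.7, 0.1]
grip_width: 0.088
```

Request:
drive_tool([
  [0.005,0,0,0,0,0,1],
  [0.012,0,0,0,0,0,1],
  [0.02,0,0,0,0,0,1],
  [0.028,0,0,0,0,0,1],
  [0.033,0,0,0,0,0,1],
  [0.033,0,0,0,0,0,0.7],
  [0.033,0,0,0,0,0,0.3],
  [0.033,0,0,0,0,0,0.3],
  [0.033,0,0,0,0,0,0.3],
  [0.033,0,0,0,0,0,0.3],
  [0.033,0,0,0,0,0,0.3],
  [0.033,0,0,0,0,0,0.3],
], force=20)

```text
clock: 7.58
position: [0.4671, -0.2205, 0.0233]
ee_rot: [2.007, 0.397, -2.007]
force: [-0.7, 1.4, 3.3]
grip_width: 0.0475
```

The width stalled at 47.5 mm, so the ring is gripped. Turning +36°.

Request:
drive_tool([
  [0,0,0,5,0,0,0.3],
  [0,0,0,11,0,0,0.3],
  [0,0,0,17,0,0,0.3],
  [0,0,0,23,0,0,0.3],
  [0,0,0,29,0,0,0.3],
  [0,0,0,33,0,0,0.3],
  [0,0,0,36,0,0,0.3],
  [0,0,0,36,0,0,0.3],
  [0,0,0,36,0,0,0.3],
])

```text
clock: 8.7
position: [0.4671, -0.2202, 0.0233]
ee_rot: [-2.096, 0.249, 2.096]
force: [-0.8, 1.6, 4.5]
grip_width: 0.0473
```

```bash
python3 - <<'E'
from h import *
s=state();print(s["grip_width"],s["clock"],s["qpos"].round(2),s["force"].round(1),s["moment"].round(2))
p=read_camera("wrist");save(p,"w5",(160,160,520,430),2.2);np.savez("w5.npz",**p)
E
```

```text
0.047255281080694586 8.7 [ 0.34  0.87  0.01  2.03 -0.04  0.24 -1.42] [-0.8  1.6  4.5] [0.36 0.07 0.01]
```

View pics/w5.png

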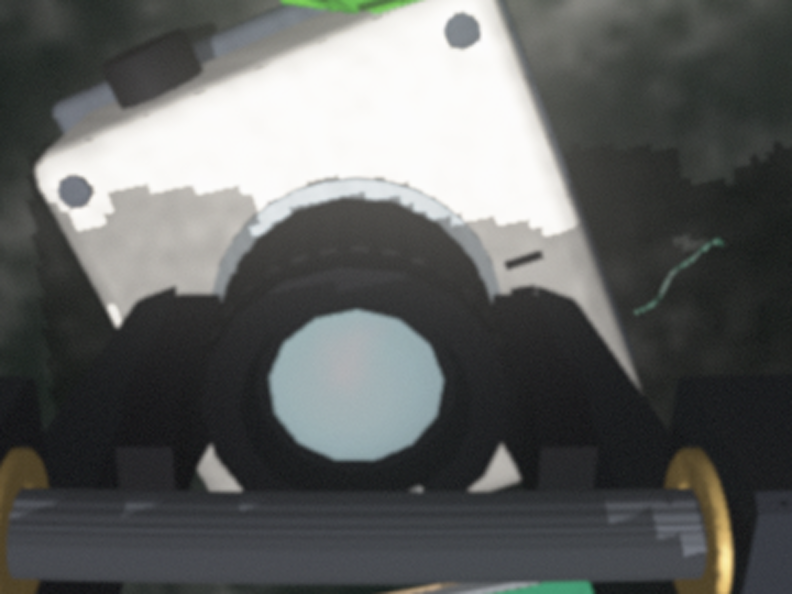

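The white line is hidden by the gripper's bar, with only a tip showing at (418,489). I'm releasing and rising to check.

Request:
drive_tool([
  [0,0,0,0,0,0,0.6],
  [0,0,0,0,0,0,1],
  [0,0,0,0,0,0,1],
  [0,0,0,0,0,0,1],
  [-0.02,0,0,0,0,0,1],
  [-0.05,0,0,0,0,0,1],
  [-0.09,0,0,0,0,0,1],
  [-0.13,0,0,0,0,0,1],
  [-0.16,0,0,0,0,0,1],
  [-0.18,0,0,0,0,0,1],
  [-0.18,0,0,0,0,0,1],
])

```text
clock: 10.12
position: [0.4678, -0.2208, 0.2043]
ee_rot: [-2.099, 0.251, 2.093]
force: [-0.3, 0.3, -0.4]
grip_width: 0.0878
```

```bash
python3 - <<'E'
from h import *
from meas import ring
p=read_camera("wrist");np.savez("w6.npz",**p)
ring(p)
# ray-plane analysis of white patch on the ring top z=.072
K=p["mtx"];o=proj(p,[.467,-.2205,.072]);print("c",o,[proj(p,[.467+.024*np.cos(np.radians(a)),-.2205+.024*np.sin(np.radians(a)),.072]).tolist() for a in (-171,-161)])
im=p["image"];x,y=map(int,o);save(p,"w6",(x-90,y-60,x+90,y+75),4.4)
E
```

```text
ring [ 0.4664 -0.2203  0.0252] topz 0.0699 red [ 0.4255 -0.2266  0.0411] 26 ang -171.2
white [ 0.4537 -0.2213  0.071 ] 159 ang -175.5 rel -4.3
housing ((468.30889892578125, -219.63980102539062), (104.29489135742188, 90.3282470703125), 9.105846405029297)
c [321. 211.] [[333.0, 240.0], [338.0, 237.0]]
```

View pics/w6.png

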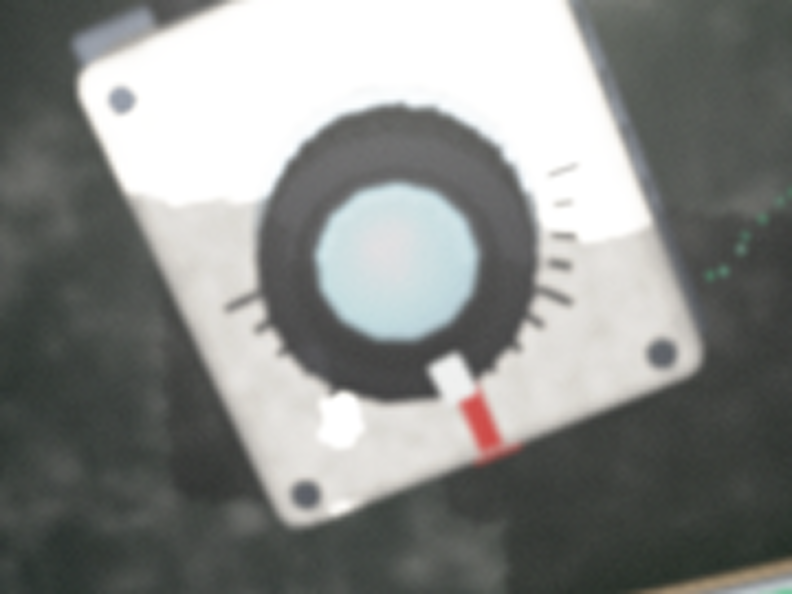

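The white line now meets the red mark in the picture, at (455,378) against (485,425). I'll pin the residual down numerically.

```bash
cat > fine.py <<'E'
from h import *
def ray(p,uv,z):
    xy=cv2.undistortPoints(np.array(uv,float).reshape(-1,1,2),p["mtx"],np.array([p["k1"],0,0,0,0.])).reshape(-1,2)
    d=np.c_[xy[:,0],-xy[:,1],-np.ones(len(xy))]@p["pose"][:3,:3].T;o=p["pose"][:3,3]
    return o+d*((z-o[2])/d[:,2])[:,None]
def fine(f,c0=(.467,-.2205)):
    p=dict(np.load(f,allow_pickle=True));hsv=cv2.cvtColor(p["image"],cv2.COLOR_RGB2HSV).astype(int)
    v,u=np.mgrid[0:480,0:640];uv=np.c_[u.ravel(),v.ravel()].astype(float)
    top=ray(p,uv,.072).reshape(480,640,3);hs=ray(p,uv,.04).reshape(480,640,3)
    # lens centre by colour (bluish), ellipse centre at lens depth ~ .07
    d=np.hypot(top[...,0]-c0[0],top[...,1]-c0[1])
    lens=(d<.018)&(hsv[...,2]>110)&(hsv[...,1]>15)
    lc=top[lens].mean(0)
    d=np.hypot(top[...,0]-lc[0],top[...,1]-lc[1])
    w=(d>.0175)&(d<.0235)&(hsv[...,2]>150)&(hsv[...,1]<25)
    n,L,st,ce=cv2.connectedComponentsWithStats(w.astype(np.uint8))
    red=(hsv[...,1]>120)&((hsv[...,0]<8)|(hsv[...,0]>172))&(np.hypot(hs[...,0]-.43,hs[...,1]+.226)<.025)
    r=hs[red].mean(0)
    print(f,"lens c",lc.round(4),"red",r.round(4),red.sum(),np.linalg.norm((r-lc)[:2]).round(4))
    for i in range(1,n):
        if st[i,4]<6: continue
        m=top[L==i].mean(0)
        for nm,c in (("lens",lc),("c0",np.array(c0))):
            a=lambda q:np.degrees(np.arctan2(q[1]-c[1],q[0]-c[0]))
            print(nm,st[i,4],ce[i].round(1),"white",a(m).round(1),"red",a(r).round(1))
fine("w1.npz");fine("w6.npz")
E
python3 fine.py
```

```text
w1.npz lens c [ 0.4673 -0.2201  0.072 ] red [ 0.4273 -0.2264  0.04  ] 43 0.0405
lens 52 [328.6 210.1] white -132.4 red -171.0
c0 52 [328.6 210.1] white -132.7 red -171.6
w6.npz lens c [ 0.4674 -0.2205  0.072 ] red [ 0.4252 -0.2266  0.04  ] 48 0.0427
lens 53 [332.7 235.2] white -169.0 red -171.9
c0 53 [332.7 235.2] white -168.7 red -171.7
```

Both pictures agree that about +2.3° remains. There's ample time, so I'll trim it.

Request:
drive_tool([
  [0.03,0,0,0,0,0,1],
  [0.08,0,0,0,0,0,1],
  [0.12,0,0,0,0,0,1],
  [0.155,0,0,0,0,0,1],
  [0.175,0,0,0,0,0,1],
  [0.181,0,0,0,0,0,0.8],
  [0.181,0,0,0,0,0,0.5],
  [0.181,0,0,0,0,0,0.3],
  [0.181,0,0,0,0,0,0.3],
  [0.181,0,0,0,0,0,0.3],
  [0.181,0,0,0,0,0,0.3],
  [0.181,0,0,0,0,0,0.3],
], force=20)

```text
clock: 11.68
position: [0.4676, -0.2203, 0.0228]
ee_rot: [-2.097, 0.25, 2.094]
force: [0.2, 1.2, 6.4]
grip_width: 0.0472
```

Request:
drive_tool([
  [0,0,0,0,0,0,0.3],
  [0,0,0,1.2,0,0,0.3],
  [0,0,0,2.3,0,0,0.3],
  [0,0,0,2.3,0,0,0.3],
  [0,0,0,2.3,0,0,0.3],
  [0,0,0,2.3,0,0,0.6],
  [0,0,0,2.3,0,0,1],
  [0,0,0,2.3,0,0,1],
  [0,0,0,2.3,0,0,1],
  [0,0,0,2.3,0,0,1],
])

```text
clock: 12.92
position: [0.467, -0.2205, 0.022]
ee_rot: [-2.073, 0.29, 2.073]
force: [0.8, -0.2, 0.3]
grip_width: 0.0876
```

Request:
drive_tool([
  [-0.02,0,0,0,0,0,1],
  [-0.05,0,0,0,0,0,1],
  [-0.09,0,0,0,0,0,1],
  [-0.13,0,0,0,0,0,1],
  [-0.16,0,0,0,0,0,1],
  [-0.18,0,0,0,0,0,1],
  [-0.18,0,0,0,0,0,1],
])

```text
clock: 13.8
position: [0.4678, -0.2208, 0.2033]
ee_rot: [-2.076, 0.291, 2.07]
force: [-0.4, 0.0, 0.0]
grip_width: 0.088
```

```bash
python3 - <<'E'
from h import *
p=read_camera("wrist");np.savez("w7.npz",**p)
from fine import fine
fine("w7.npz")
s=state();print(s["clock"],s["position"].round(4));print(R.from_rotvec(s["ee_rot"]).as_matrix().round(3).tolist())
# tray from top and scene
for c in ["top","scene"]:
    p=read_camera(c)
    for t in ["tray","tray_grip","tray_eye","ball_center"]:
        for r in mark_of(p,t)[:1]: print(c,t,np.round(r["location"],4),round(r["confidence"],2))
E
```

```text
w1.npz lens c [ 0.4673 -0.2201  0.072 ] red [ 0.4273 -0.2264  0.04  ] 43 0.0405
lens 52 [328.6 210.1] white -132.4 red -171.0
c0 52 [328.6 210.1] white -132.7 red -171.6
w6.npz lens c [ 0.4674 -0.2205  0.072 ] red [ 0.4252 -0.2266  0.04  ] 48 0.0427
lens 53 [332.7 235.2] white -169.0 red -171.9
c0 53 [332.7 235.2] white -168.7 red -171.7
w7.npz lens c [ 0.4674 -0.2206  0.072 ] red [ 0.4256 -0.2265  0.04  ] 49 0.0422
lens 55 [332.8 235.4] white -171.3 red -172.0
c0 55 [332.8 235.4] white -170.9 red -171.8
13.85 [ 0.4671 -0.2204  0.2022]
[[0.001, -0.274, -0.962], [-0.0, -0.962, 0.274], [-1.0, 0.0, -0.001]]
top tray [0.4763 0.0316 0.0013] 0.95
top tray_grip [0.4385 0.0271 0.0547] 0.93
top tray_eye [0.5094 0.0358 0.004 ] 0.87
top ball_center [0.5087 0.0399 0.016 ] 0.44
scene tray [0.4754 0.0341 0.0031] 0.59
scene tray_grip [0.4422 0.0256 0.056 ] 0.91
scene tray_eye [ 0.5088  0.0428 -0.0015] 0.83
scene ball_center [0.5065 0.0392 0.012 ] 0.52
```

The ring is now within about 0.7° of the mark. Next I move over the tray fin, turning 116.5° counter-clockwise so the jaws lie along the tray's x.

Request:
drive_tool([
  [-0.02,-0.01,0.004,-7,0,0,1],
  [-0.04,-0.03,0.012,-17,0,0,1],
  [-0.05,-0.055,0.022,-27,0,0,1],
  [-0.05,-0.08,0.032,-37,0,0,1],
  [-0.05,-0.105,0.042,-47.5,0,0,1],
  [-0.05,-0.13,0.052,-58,0,0,1],
  [-0.05,-0.155,0.062,-68.5,0,0,1],
  [-0.05,-0.18,0.072,-79,0,0,1],
  [-0.05,-0.205,0.082,-89.5,0,0,1],
  [-0.05,-0.22,0.088,-100,0,0,1],
  [-0.05,-0.2305,0.0927,-110,0,0,1],
  [-0.05,-0.2305,0.0927,-116.5,0,0,1],
])

```text
clock: 15.85
position: [0.4409, 0.0277, 0.2522]
ee_rot: [1.068, 1.294, -1.067]
force: [0.4, -0.7, -0.1]
grip_width: 0.0883
```

Request:
drive_tool([
  [0,0,0,0,0,0,1],
  [0,0,0,0,0,0,1],
])

```text
clock: 16.1
position: [0.4411, 0.0263, 0.2521]
ee_rot: [1.074, 1.29, -1.074]
force: [0.4, -0.6, 0.3]
grip_width: 0.0881
```

```bash
sed -i '/^fine("w1/d' fine.py; cat > tray.py <<'E'
from h import *
s=state();T=R.from_rotvec(s["ee_rot"]).as_matrix();print(s["clock"],s["position"].round(4),T.round(3).tolist(),s["qpos"].round(2))
p=read_camera("wrist");np.savez("w8.npz",**p);save(p,"w8")
for t in ["tray","tray_grip","tray_eye","ball_center"]:
    for r in mark_of(p,t)[:1]: print(t,np.round(r["location"],4),round(r["confidence"],2),proj(p,r["location"]))
c=cloud(p);hsv=cv2.cvtColor(p["image"],cv2.COLOR_RGB2HSV).astype(int)
near=np.hypot(c[...,0]-.476,c[...,1]-.033)<.09
f=near&(hsv[...,0]>100)&(hsv[...,0]<130)&(hsv[...,1]>120)&(c[...,2]>.064)&(c[...,2]<.076)
print("fin top",f.sum(),c[f].mean(0).round(4),cv2.minAreaRect(c[f][:,:2].astype(np.float32)*1000))
m=near&(c[...,2]>.004)&(c[...,2]<.016)&(hsv[...,1]<60)&(hsv[...,2]>120)
print("tray",m.sum(),cv2.minAreaRect(c[m][:,:2].astype(np.float32)*1000))
b=near&(c[...,2]>.019)&(c[...,2]<.03)&(hsv[...,1]<60)
print("ball top",b.sum(),c[b].mean(0).round(4) if b.sum() else 0)
E
python3 tray.py
```

```text
16.1 [0.4411 0.0263 0.2521] [[0.0, 0.983, 0.181], [-0.0, 0.181, -0.983], [-1.0, 0.0, 0.0]] [ 0.21  0.43 -0.54  2.03  0.31  0.77 -0.34]
tray_grip [0.4398 0.0246 0.0571] 0.91 [321. 195.]
tray_eye [ 0.5038  0.0393 -0.0015] 0.67 [385. 180.]
ball_center [ 0.4735  0.0365 -0.0011] 0.65 [356. 177.]
fin top 435 [0.4389 0.0273 0.0693] ((439.0081481933594, 26.43516731262207), (9.952847480773926, 34.46356201171875), 12.926366806030273)
tray 7052 ((474.473876953125, 33.87672424316406), (120.66056060791016, 70.47549438476562), 12.97071647644043)
ball top 226 [0.5051 0.0415 0.0217]
```

View pics/w8.png

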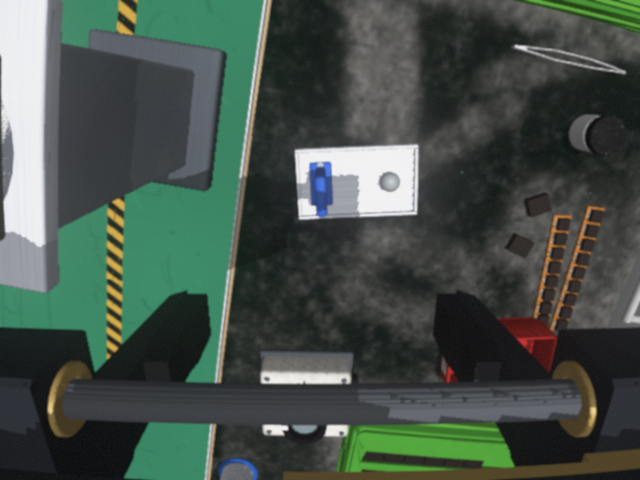

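The tray is at (300–418, 147–218), with the fin at (320,185) and the ball at (390,181) seated in its pocket. The tray yaw is 12.95° and the fin centre (0.4390, 0.0263), which agrees with the ball position. Going down to grip it.

Request:
drive_tool([
  [0.03,-0.002,0,-2.5,0,0,0.5],
  [0.08,-0.002,0,-2.5,0,0,0.5],
  [0.13,-0.002,0,-2.5,0,0,0.5],
  [0.17,-0.002,0,-2.5,0,0,0.5],
  [0.2,-0.002,0,-2.5,0,0,0.5],
  [0.222,-0.002,0,-2.5,0,0,0.5],
  [0.235,-0.002,0,-2.5,0,0,0.5],
  [0.241,-0.002,0,-2.5,0,0,0.5],
  [0.241,-0.002,0,-2.5,0,0,0.5],
  [0.241,-0.002,0,-2.5,0,0,0.5],
], force=12)

```text
clock: 17.6
position: [0.4393, 0.0264, 0.0109]
ee_rot: [1.039, 1.309, -1.039]
force: [-0.5, 0.3, 0.1]
grip_width: 0.0442
```

Request:
drive_tool([
  [0,0,0,0,0,0,0.35],
  [0,0,0,0,0,0,0.25],
  [0,0,0,0,0,0,0.18],
  [0,0,0,0,0,0,0.14],
  [0,0,0,0,0,0,0.1],
  [0,0,0,0,0,0,0],
  [0,0,0,0,0,0,0],
  [0,0,0,0,0,0,0],
], force=12)

```text
clock: 18.6
position: [0.4393, 0.0263, 0.0112]
ee_rot: [1.039, 1.308, -1.039]
force: [1.4, 0.5, 0.5]
grip_width: 0.0098
```

Request:
drive_tool([
  [0,0,0,0,0,0,0],
  [0,0,0,0,0,0,0],
  [0,0,0,0,0,0,0],
], force=45)

```text
clock: 18.98
position: [0.4393, 0.0263, 0.0112]
ee_rot: [1.04, 1.308, -1.039]
force: [1.8, -0.6, 2.1]
grip_width: 0.0096
```

Gripped at 9.6 mm. Lifting gently.

Request:
drive_tool([
  [-0.003,0,0,0,0,0,0],
  [-0.01,0,0,0,0,0,0],
  [-0.022,0,0,0,0,0,0],
  [-0.036,0,0,0,0,0,0],
  [-0.052,0,0,0,0,0,0],
  [-0.068,0,0,0,0,0,0],
  [-0.084,0,0,0,0,0,0],
  [-0.1,0,0,0,0,0,0],
  [-0.113,0,0,0,0,0,0],
  [-0.123,0,0,0,0,0,0],
  [-0.129,0,0,0,0,0,0],
  [-0.13,0,0,0,0,0,0],
])

```text
clock: 20.48
position: [0.439, 0.0261, 0.1412]
ee_rot: [1.039, 1.308, -1.039]
force: [0.3, -0.2, -1.7]
grip_width: 0.0096
```

```bash
cat > held.py <<'E'
from h import *
import sys
s=state();T=R.from_rotvec(s["ee_rot"]).as_matrix();print(s["clock"],s["position"].round(4),T.round(3).tolist(),s["force"].round(1),s["grip_width"],s["qpos"].round(2))
p=read_camera("wrist");np.savez(sys.argv[1]+".npz",**p);save(p,sys.argv[1])
c=(cloud(p)-s["position"])@T   # tool frame; tray x=+y_t, tray y=-z_t, up=-x_t
hsv=cv2.cvtColor(p["image"],cv2.COLOR_RGB2HSV).astype(int);wh=(hsv[...,1]<60)&(hsv[...,2]>90)
X=c[...,1];Y=-c[...,2];Z=-c[...,0]
m=wh&(abs(Y)<.06)&(X>-.04)&(X<.11)&(Z<.006)&(Z>-.03)&(p["range_z"]>0)
q=np.c_[X[m],Y[m],Z[m]];print(m.sum())
k=q
for _ in range(6):
    A=np.c_[k[:,:2],np.ones(len(k))];co=np.linalg.lstsq(A,k[:,2],rcond=None)[0];r=q[:,2]-np.c_[q[:,:2],np.ones(len(q))]@co;k=q[abs(r)<.0025]
print("plate plane slopes deg",np.degrees(co[:2]).round(2),"z at grip",co[2].round(4),len(k))
print("rect",cv2.minAreaRect(q[:,:2].astype(np.float32)*1000))
b=q[(r>.01)&(r<.03)&(abs(q[:,0]-.068)<.015)&(abs(q[:,1])<.015)];print("ball",len(b),b.mean(0).round(4) if len(b) else 0, r.max())
for t in ["ball_center","tray_eye","tray_seat"]:
    for z in mark_of(p,t)[:1]: print(t,np.round(z["location"],4),round(z["confidence"],2),((np.array(z["location"])-s["position"])@T).round(4))
E
python3 held.py w9
```

```text
20.475 [0.439  0.0261 0.1412] [[0.0, 0.974, 0.226], [-0.0, 0.226, -0.974], [-1.0, -0.0, 0.0]] [ 0.3 -0.2 -1.7] 0.009556864652976744 [ 0.22  0.64 -0.61  2.16  0.72  0.54 -0.7 ]
25663
plate plane slopes deg [-0.09  0.05] z at grip -0.0053 20548
rect ((34.996910095214844, -0.4112892150878906), (70.18621063232422, 120.53489685058594), 89.7258071899414)
ball 131 [0.0633 0.004  0.0054] 0.011412624116393714
ball_center [0.5023 0.0372 0.1436] 0.63 [-0.0024  0.0642  0.0035]
tray_eye [0.5021 0.039  0.1272] 0.77 [0.014  0.0644 0.0017]
```

The tray is held level (slopes under 0.1°) with the ball in place. Carrying it smoothly in two halves.

Request:
drive_tool([
  [0,-0.0004,0.0011,0,0,0,0],
  [0,-0.0016,0.0042,0,0,0,0],
  [0,-0.0036,0.0094,0,0,0,0],
  [0,-0.0064,0.0165,0,0,0,0],
  [0,-0.0098,0.0254,0,0,0,0],
  [0,-0.0139,0.036,0,0,0,0],
  [0,-0.0187,0.0483,0,0,0,0],
  [0,-0.0239,0.0617,0,0,0,0],
  [0,-0.0295,0.0762,0,0,0,0],
  [0,-0.0354,0.0915,0,0,0,0],
  [0,-0.0415,0.1073,0,0,0,0],
  [0,-0.0478,0.1233,0,0,0,0],
])

```text
clock: 22.18
position: [0.4201, -0.106, 0.1411]
ee_rot: [1.039, 1.308, -1.04]
force: [-0.4, -0.8, -0.8]
grip_width: 0.0095
```

Request:
drive_tool([
  [0,-0.0062,0.016,0,0,0,0],
  [0,-0.0123,0.0318,0,0,0,0],
  [0,-0.0182,0.0471,0,0,0,0],
  [0,-0.0239,0.0617,0,0,0,0],
  [0,-0.029,0.075,0,0,0,0],
  [0,-0.0338,0.0873,0,0,0,0],
  [0,-0.0379,0.0979,0,0,0,0],
  [0,-0.0414,0.1068,0,0,0,0],
  [0,-0.0441,0.1139,0,0,0,0],
  [0,-0.0461,0.1191,0,0,0,0],
  [0,-0.0474,0.1223,0,0,0,0],
  [0,-0.0477,0.1233,0,0,0,0],
])

```text
clock: 23.68
position: [0.4019, -0.2356, 0.1411]
ee_rot: [1.039, 1.309, -1.039]
force: [0.7, 0.4, -1.0]
grip_width: 0.0096
```

Request:
drive_tool([
  [0.001,0,0,0,0,0,0],
  [0.004,0,0,0,0,0,0],
  [0.008,0,0,0,0,0,0],
  [0.012,0,0,0,0,0,0],
  [0.015,0,0,0,0,0,0],
  [0.017,0,0,0,0,0,0],
  [0.018,0,0,0,0,0,0],
  [0.018,0,0,0,0,0,0],
  [0.018,0,0,0,0,0,0],
])

```text
clock: 24.8
position: [0.402, -0.2356, 0.1232]
ee_rot: [1.039, 1.308, -1.039]
force: [0.5, -0.2, -0.9]
grip_width: 0.0098
```

```bash
python3 held.py w10; python3 - <<'E'
from h import *
q=read_camera("scene");q2=read_camera("top")
for p,n in ((q,"scene"),(q2,"top")):
    for t in ["tray_eye","ball_center","camera_lens"]:
        for z in mark_of(p,t)[:1]: print(n,t,np.round(z["location"],4),round(z["confidence"],2))
s=state();T=R.from_rotvec(s["ee_rot"]).as_matrix();print("eye est",(s["position"]+T@[.0113,.067,.0004]).round(4))
w=cv2.imread("pics/w10.png")[100:380,170:590]
b=cv2.resize(q["image"][160:280,330:470,::-1],(327,280),interpolation=cv2.INTER_CUBIC)
cv2.imwrite("pics/f1.png",np.hstack([w,b]))
E
```

```text
24.8 [ 0.402  -0.2356  0.1232] [[0.0, 0.974, 0.226], [-0.0, 0.226, -0.974], [-1.0, 0.0, 0.0]] [ 0.5 -0.2 -0.9] 0.009761805204110538 [ 0.83  0.71 -0.64  2.11  0.78  0.58 -0.15]
25634
plate plane slopes deg [-0.08  0.06] z at grip -0.0053 20562
rect ((35.056602478027344, -0.6635322570800781), (70.85590362548828, 120.6019058227539), 89.84503173828125)
ball 129 [0.063  0.0038 0.0053] 0.011404404955595516
ball_center [ 0.4682 -0.2254  0.1267] 0.88 [-0.0035  0.0668  0.0051]
tray_eye [ 0.4676 -0.2206  0.1099] 0.87 [0.0133 0.0673 0.0002]
scene tray_eye [ 0.4712 -0.2169  0.1104] 0.69
scene ball_center [ 0.4691 -0.2227  0.1211] 0.56
scene camera_lens [ 0.4681 -0.2222  0.0724] 0.76
top tray_eye [ 0.4256 -0.2334  0.0438] 0.68
eye est [ 0.4673 -0.2208  0.1118]
```

View pics/f1.png

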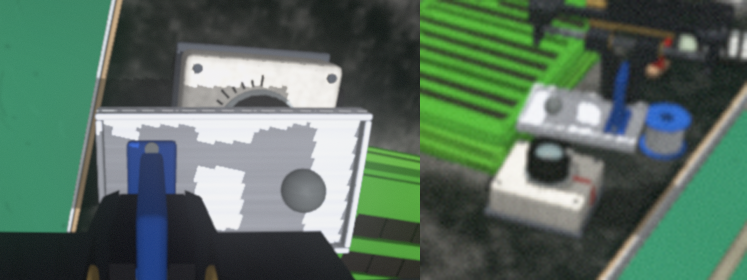

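The ball sits at picture pixel (303,190), which is about (473,290) in the full frame, and the tray is level over the camera. One last numeric check of ball seating, then I hand in.

```bash
python3 - <<'E'
from h import *
p=dict(np.load("w10.npz",allow_pickle=True))
print("expected ball px",proj(p,[.4673,-.2208,.1258]), "radius px", np.linalg.norm(proj(p,[.4673+.0097,-.2208+.0023,.1258])-proj(p,[.4673,-.2208,.1258])))
s=state();print(s["clock"],s["dq"].round(3),s["position"].round(4),s["grip_width"])
job_done()
E
```

```text
expected ball px [473. 289.] radius px 22.0
25.4 [-0.001 -0.     0.001 -0.001  0.    -0.002  0.002] [ 0.4019 -0.2356  0.1231] 0.010165315810725044
the job is handed in; nothing more can be done
```

The focus ring is turned to the red mark, and the arm is holding the tray level and still over the lens. I handed the job in at about 25 s of the 64 s allowed.

- **Focus ring:** I turned it about 38° clockwise in two turns. After release, the white line measured within about 0.7° of the red mark.
- **Tray:** I gripped it by the fin with the force set to 45 N. In the last checks its tilt was under 0.1° and its underside was 112 mm above the bench, which is 40 mm above the ring.
- **Sight hole:** It measured (0.4673, −0.2208) against the lens axis at (0.4672, −0.2205).
- **Ball:** It appeared at pixel (473, 290), where a seated ball should be at (473, 289), with the right radius.

**What went wrong or disagreed:**
- The real finger ends are about 25 mm short of the reported TCP. My first attempt on the ring closed in the air just above it, with no unusual force reading. I corrected for this in every later move.
- The ball position from depth points was about 4 mm off to the side, because only the ball's lit side was visible. The network's estimates were up to 5 mm off.
- The top camera's last tray reading was plainly wrong, with a height of 44 mm, so I ignored it.

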